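# Close the button jar with the lid that fits

### The arm

A 6-joint arm with a two-finger parallel gripper is mounted at the origin on the work surface. World frame = base frame: x ahead of the robot, y to its left, z up, the work surface at z = 0. Lengths are in mm, angles in rad, forces in N, time in s.
With the tool pointing down it reaches from about 400 to 925 mm from the base axis. Payload 12.5 kg.
Tool frame: the origin (TCP) lies between the finger pads; the fingertips stand 11 mm ahead of it and the grasp point (between the pads) lies 8 mm behind it (env.tip_extent is the distance from the TCP to the fingertips, in mm); x points along the fingers, z is the direction in which the jaws open and shut, and the axes are right-handed (so a half turn about x gives the same grasp; the last joint's range is limited). The gripper opens to 95 mm and grips with 3 to 60 N. Pads are 20 mm wide; open, the fingers measure 119 mm over their backs; the gripper's body (75 mm by 180 mm) begins 59 mm behind the grasp point.
Start: joints at [1.09, 0.491, 1.559, -0, 1.092, -0.106], TCP at [228.788, 581.637, 225.661] pointing down, gripper open.
Joint ranges: [-3.1, 3.1], [-0.84, 2.19], [0.05, 2.79], [-1.13, 4.28], [0.06, 2.93], [-2.69, 2.69]. Speed limits (rad/s): [2.22, 2.22, 2.79, 3.14, 3.14, 3.14].

### API

Orientations are given as [roll, pitch, yaw] about the fixed x, y, z axes, in that order (R = Rz(yaw) Ry(pitch) Rx(roll)).
In Python, from cell import status, imaging, env gives the robot as it stands. The module is installed in compiled form; this text tells all that it offers.
- The arm moves only by the tool apply_moves, never from a script. Its argument "increments" is a list of rows, each a list of 5 numbers: the closure, from 0 (fully open) to 1 (shut), then the shift along the tool's x, y, z in mm, then the turn about the tool's x in degrees. A call has 1 to 10 rows; each row shifts and turns the commanded pose from where the row before left it, along the tool's axes as they then stand; what a row does not reach is not made up. A row lasts 1/10 s, in which the tool goes at most 50 mm and 8.59 degrees, less where a joint would pass 70% of its speed; a pose out of reach is approached as far as the arm can. A call with a gripper value outside its range is refused whole. The fingers move at their own pace and stop on an object; the grip force is fixed at half the most. Time passes only in rows, so rows that do not move let the fingers close. It gives the time, the measured TCP pose, the force and the opening at its end, in the units of the state.
- status.state(): the state, without advancing time (a new reading comes with each control period).
- imaging.read_camera(name): name is "side" or "top" or "wrist"; returns a dict with "pixels" (384x512x3 uint8, red, green, blue), "fovy" (degrees; the focal length in pixels is half the picture's height over the tangent of half this angle, whatever the lens; pixels are square), "cx", "cy" (the principal point, pixels), "R" (3x3) and "t" (3): a world point X has camera coordinates R X + t. Camera axes: x right, y down, z forward; pixel columns grow to the right and rows downward; lengths in mm; the calibration is good to about 2 mm. A picture is of the moment at which its call begins. There is no depth.
- env.job_done(): hands the job in, once; it reports no verdict.
The state is a dict: "t": time; "joints": joint angles; "qvel": joint speeds; "tau": joint torques, N m; "eef_pos": TCP position; "tcp_rot": TCP orientation; "ft_force": force on the tool from outside, world axes, zero at the start; "moment": the same for the moment, N m; "opening": opening from 0.0 (shut) to 1.0 (fully open).
Only numpy, scipy, OpenCV 4.12 (cv2) and the standard library are available. Lean on these libraries where they do the work, as an engineer would, in place of code of your own. Each camera call takes 0.05 s, during which the arm holds its last target. There are 200 camera calls.

### The job

Close the button jar that stands on the round cork mat: of the three look-alike wooden lids, find by trial fitting the one that fits it and press it down until it snaps fully home, level on the rim. Leave the two other lids lying flat on the shelf board, knob up, and do not disturb the other things on the board.

Things in the scene. Friction and masses are not known exactly. Their poses are not given: they have to be found in the camera images.
- mat: Round cork mat, 124 mm across and 2 mm thick, lying on the board; origin at its centre. It marks the jar to close, which stands at its centre.
- jar_narrow_rim (a point): Centre of the mouth, 100 mm above the board, of a glass button jar, stuck down, full and open; z up. Body 84 mm wide, shoulder to 70 mm height, then a straight steel neck 44 mm wide, its top 3 mm tapered. Four sprung catch beads stand 3 mm out of the neck, centred 8 mm below the rim. Any of the three jars may be on the mat. Closed with its own lid, the lid's lower edge is at 84 mm height.
- jar_middle_rim (a point): As jar_narrow_rim, for a jar with a neck 54 mm wide and beads 12 mm below the rim; closed with its own lid, the lid's lower edge is at 80 mm height. All else is the same.
- jar_wide_rim (a point): As jar_narrow_rim, for a jar with a neck 64 mm wide and beads 16 mm below the rim; closed with its own lid, the lid's lower edge is at 76 mm height. All else is the same.
- lid_p_knob (a point): Knob centre of one of three loose wooden lids, alike outside: skirted disc 78 mm wide, 30 mm high, knob 24 mm wide, 26 mm high on top. Point on the axis, 43 mm above the skirt's lower edge, 13 mm below the knob's top; z up. 60 to 130 g, lying knob up. Bore and inner depth differ and are not told; each lid fits one of the jars, with 1.5 mm play all round.
- lid_q_knob (a point): Knob of the second lid: outside as lid_p, another bore. When a lid is lowered over a jar without force: too small, it stays up on the rim, lower edge at 100 mm height; right, it stops on the catch beads, lower edge about 11 mm above its closed height; too large, it drops loosely at least 4 mm below that jar's closed height.
- lid_r_knob (a point): Knob of the third lid: outside as lid_p, another bore. The right lid, resting on the beads, needs a push of about 10 to 15 N down on its knob to snap home. Closed, the lid's roof rests on the rim, and the knob's top is 56 mm above its lower edge.
- spool: Thread spool, 36 mm across, 44 mm high, standing; origin under its centre. Bystander.
- tea_cup: White cup, 80 mm across, 75 mm high; origin under its centre. Bystander.
- tape_measure: Round tape measure, 56 mm across, 18 mm high; origin under its centre. Bystander.
- hanger: Pink plastic hanger lying flat, 400 mm by 155 mm, 10 mm thick; origin at the middle of its long bar, which runs along its x. Bystander.
Things that resemble listed ones, but are neither listed nor needed, are in the scene too. Leave any purple or yellow look-alike of the part that bears jar_middle_rim alone.

How it is judged (in metres and radians):
At the end, for the whole second after the job is handed in: The lid that fits the jar on the mat is snapped fully home on it: its height within 2 mm of that jar's closed height, within 5 mm of the jar's axis, level within 0.06 rad. Both other lids lie flat on the board, knob up (tilt under 0.08 rad) (((horizontal distance between jar_narrow_rim and mat below 0.03 m and ((horizontal distance between lid_p_knob and jar_narrow_rim below 0.005 m and height (world z) of lid_p_knob between 0.1252 and 0.129 m and angle between lid_p_knob's own z axis and vertical below 0.06 rad and height (world z) of lid_q_knob between 0.038 and 0.047 m and angle between each of lid_q_knob, lid_r_knob's own z axis and vertical below 0.08 rad and height (world z) of lid_r_knob between 0.038 and 0.047 m) or (horizontal distance between lid_q_knob and jar_narrow_rim below 0.005 m and height (world z) of lid_q_knob between 0.1252 and 0.129 m and angle between lid_q_knob's own z axis and vertical below 0.06 rad and height (world z) of lid_p_knob between 0.038 and 0.047 m and angle between each of lid_p_knob, lid_r_knob's own z axis and vertical below 0.08 rad and height (world z) of lid_r_knob between 0.038 and 0.047 m) or (horizontal distance between lid_r_knob and jar_narrow_rim below 0.005 m and height (world z) of lid_r_knob between 0.1252 and 0.129 m and angle between lid_r_knob's own z axis and vertical below 0.06 rad and height (world z) of lid_p_knob between 0.038 and 0.047 m and angle between each of lid_p_knob, lid_q_knob's own z axis and vertical below 0.08 rad and height (world z) of lid_q_knob between 0.038 and 0.047 m))) or (horizontal distance between jar_middle_rim and mat below 0.03 m and ((horizontal distance between lid_p_knob and jar_middle_rim below 0.005 m and height (world z) of lid_p_knob between 0.1212 and 0.125 m and angle between lid_p_knob's own z axis and vertical below 0.06 rad and height (world z) of lid_q_knob between 0.038 and 0.047 m and angle between each of lid_q_knob, lid_r_knob's own z axis and vertical below 0.08 rad and height (world z) of lid_r_knob between 0.038 and 0.047 m) or (horizontal distance between lid_q_knob and jar_middle_rim below 0.005 m and height (world z) of lid_q_knob between 0.1212 and 0.125 m and angle between lid_q_knob's own z axis and vertical below 0.06 rad and height (world z) of lid_p_knob between 0.038 and 0.047 m and angle between each of lid_p_knob, lid_r_knob's own z axis and vertical below 0.08 rad and height (world z) of lid_r_knob between 0.038 and 0.047 m) or (horizontal distance between lid_r_knob and jar_middle_rim below 0.005 m and height (world z) of lid_r_knob between 0.1212 and 0.125 m and angle between lid_r_knob's own z axis and vertical below 0.06 rad and height (world z) of lid_p_knob between 0.038 and 0.047 m and angle between each of lid_p_knob, lid_q_knob's own z axis and vertical below 0.08 rad and height (world z) of lid_q_knob between 0.038 and 0.047 m))) or (horizontal distance between jar_wide_rim and mat below 0.03 m and ((horizontal distance between lid_p_knob and jar_wide_rim below 0.005 m and height (world z) of lid_p_knob between 0.1172 and 0.121 m and angle between lid_p_knob's own z axis and vertical below 0.06 rad and height (world z) of lid_q_knob between 0.038 and 0.047 m and angle between each of lid_q_knob, lid_r_knob's own z axis and vertical below 0.08 rad and height (world z) of lid_r_knob between 0.038 and 0.047 m) or (horizontal distance between lid_q_knob and jar_wide_rim below 0.005 m and height (world z) of lid_q_knob between 0.1172 and 0.121 m and angle between lid_q_knob's own z axis and vertical below 0.06 rad and height (world z) of lid_p_knob between 0.038 and 0.047 m and angle between each of lid_p_knob, lid_r_knob's own z axis and vertical below 0.08 rad and height (world z) of lid_r_knob between 0.038 and 0.047 m) or (horizontal distance between lid_r_knob and jar_wide_rim below 0.005 m and height (world z) of lid_r_knob between 0.1172 and 0.121 m and angle between lid_r_knob's own z axis and vertical below 0.06 rad and height (world z) of lid_p_knob between 0.038 and 0.047 m and angle between each of lid_p_knob, lid_q_knob's own z axis and vertical below 0.08 rad and height (world z) of lid_q_knob between 0.038 and 0.047 m))))); the robot touches nothing.
It fails at once if a bystander (spool, cup, tape measure or hanger) is moved more than 30 mm (distance of any of spool, tea_cup, tape_measure, hanger from where it was at the start of the episode above 0.03 m).
It fails at once if a lid is tipped over (tilted more than 1 rad) (angle between any of lid_p_knob, lid_q_knob, lid_r_knob's own z axis and vertical above 1 rad).
It also fails if it takes over 69 s, if anything falls off the work surface, if the arm or the gripper's body presses on something with over 40 N, if the wrist force passes 120 N, or if a joint passes its speed limit or range.

## Working session

There is one attempt and no reset: what is moved stays moved. The work goes in short steps, Python scripts to look and compute and a tool call to move; the robot and the scene stay as the last step left them, time stands still between calls to the robot, and variables do not carry over. Pictures are saved under pics/ and viewed, about 8 in all and at most 12, crops included, and the job is handed in when it is done.

Besides the shell and the picture viewer there is one more tool, called after "Request:" by a JSON object that holds its "name" and its "arguments". apply_moves: Moves the arm, as the interface text tells. Its arguments: {"type":"object","properties":{"increments":{"type":"array"}},"required":["increments"]}

```bash
mkdir -p pics
cat > h.py <<'E'
import numpy as np, cv2
from cell import status, imaging, env
def cam(n,save=None):
    c=imaging.read_camera(n)
    for k in("R","t"): c[k]=np.array(c[k],float).reshape((3,3) if k=="R" else 3)
    c["f"]=c["pixels"].shape[0]/2/np.tan(np.radians(c["fovy"])/2)
    if save: cv2.imwrite(f"pics/{save}.png",c["pixels"][:,:,::-1])
    return c
def px(c,X):
    p=c["R"]@np.array(X,float)+c["t"]; return c["cx"]+c["f"]*p[0]/p[2], c["cy"]+c["f"]*p[1]/p[2]
def at(c,u,v,z):
    d=c["R"].T@np.array([(u-c["cx"])/c["f"],(v-c["cy"])/c["f"],1]); o=-c["R"].T@c["t"]
    return o+d*(z-o[2])/d[2]
E
python3 - <<'E'
from h import *
a=cam("top");b=cam("side")
for c,n in((a,"top"),(b,"side")):
    cv2.imwrite(f"pics/{n}0.png",cv2.resize(c["pixels"][:,:,::-1],(768,576),interpolation=cv2.INTER_CUBIC))
    print(n,c["fovy"],-c["R"].T@c["t"])
s=status.state();print(s)
E
```

```text
top 52.86972031762338 [ 405.35495327  -20.61026839 1140.89586655]
side 55.60503386198638 [ 536.36560429 -619.18139782  828.40580953]
{'t': 0.1, 'joints': array([ 1.09038333e+00,  4.91500461e-01,  1.55938304e+00, -1.09444779e-06,
        1.09166724e+00, -1.05581069e-01]), 'qvel': array([ 0.00114505, -0.00091121, -0.00160733, -0.00028387, -0.00256865,
       -0.00245904]), 'tau': array([ 2.79278531e-03, -6.13622618e+01, -2.58604842e+01,  6.94324938e-02,
        4.70584596e-02, -6.40596568e-05]), 'eef_pos': array([228.70109023, 581.44640678, 225.1213208 ]), 'tcp_rot': array([ 3.03702477,  1.56983824, -2.05019563]), 'ft_force': array([ 0.24896158, -0.3560029 , -0.16922404]), 'moment': array([-0.03271549, -0.02950363,  0.02424459]), 'opening': 0.9988073385622727}
```

View pics/top0.png

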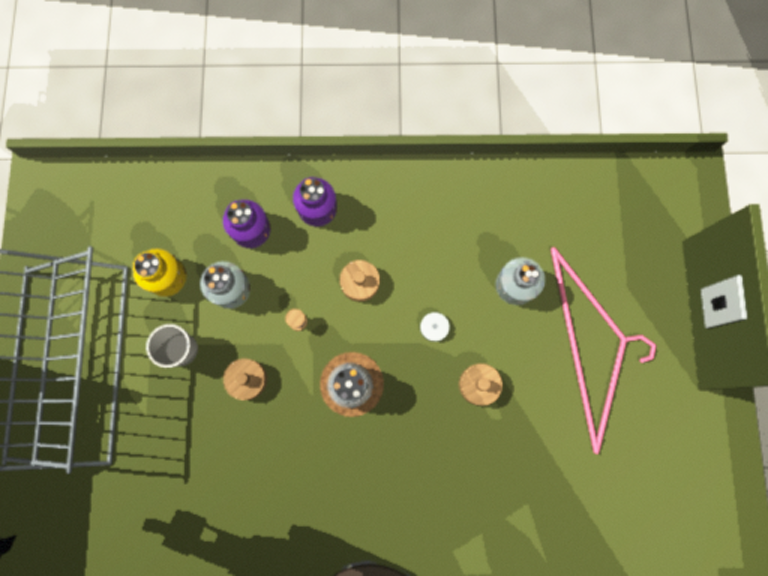

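View pics/side0.png

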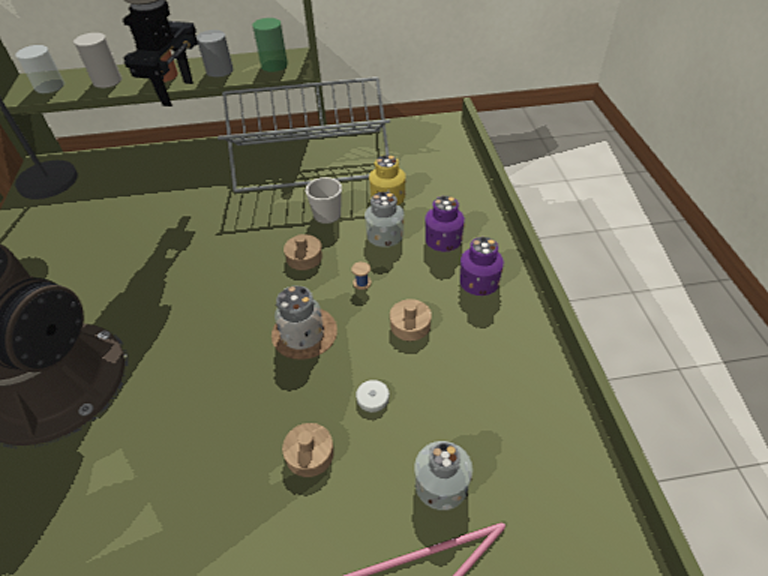

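Top view (768x576): the jar on the cork mat is at (350,385). Grey look-alikes are at (220,283) and (522,280), purple ones at (245,222) and (315,201), and a yellow one at (158,272). The lids are at (244,380), (360,280) and (482,385). The spool at (296,320) and the tape measure at (435,326) are near them. I choose the jar on the mat and check it in a close crop.

Run:
```python
from h import *
a=cam("top")
for n,(u,v,z) in dict(mat=(351,383,2),rim=(349,385,100),lidA=(244,379,30),lidB=(360,280,30),lidC=(482,385,30),kA=(250,378,56),kB=(368,277,56),kC=(487,383,56),spool=(296,319,44),cup=(168,345,75),tape=(435,326,18)).items():
    print(n,at(a,u/1.5,v/1.5,z).round(0))
b=cam("side")
A=cv2.resize(a["pixels"][230:285,130:350,::-1],(800,200),interpolation=cv2.INTER_CUBIC)
B=cv2.resize(b["pixels"][150:320,170:300,::-1],(306,400),interpolation=cv2.INTER_CUBIC)
im=np.zeros((600,800,3),np.uint8);im[:200]=A;im[200:,:306]=B
im[200:,320:720]=cv2.resize(a["pixels"][225:285,204:264,::-1],(400,400),interpolation=cv2.INTER_CUBIC)
cv2.imwrite("pics/c1.png",im)
```

```text
mat [453.  32.   2.]
rim [445.  31. 100.]
lidA [461. 234.  30.]
lidB [652.  13.  30.]
lidC [ 446. -218.   30.]
kA [461. 217.  56.]
kB [652.  -3.  56.]
kC [ 449. -223.   56.]
spool [573. 135.  44.]
cup [522. 366.  75.]
tape [ 562. -133.   18.]
```

View pics/c1.png

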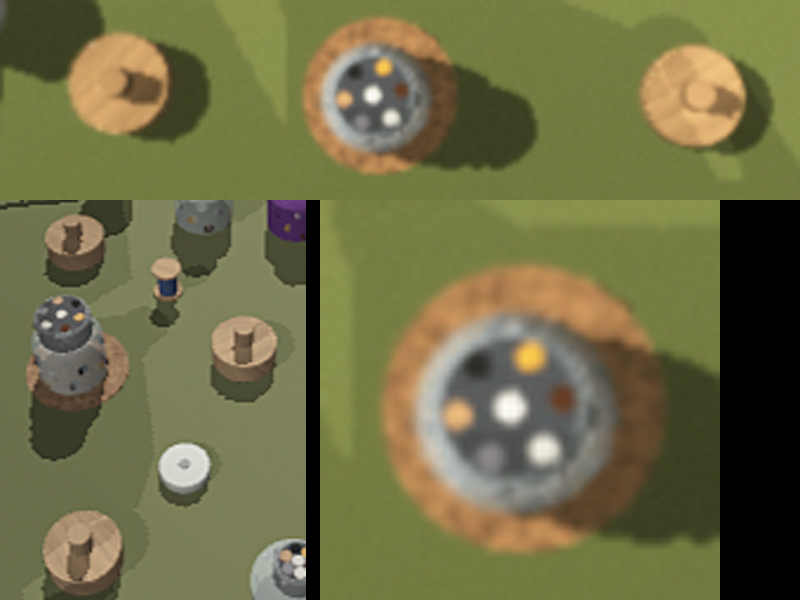

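The jar on the mat has a 64 mm neck: the dark fill is about 57 mm across and nearly fills the body. That makes it the wide jar, with a closed lower edge at 76 mm. Next I move above lid A and look with the wrist camera.

```bash
cat >> h.py <<'E'
from scipy.spatial.transform import Rotation as Ro
def Rt(s=None):
    s=s or status.state(); return Ro.from_euler("xyz",s["tcp_rot"]).as_matrix()
def go(X):
    s=status.state(); R=Rt(s); d=R.T@(np.array(X,float)-s["eef_pos"])
    print("t",round(s["t"],1),"pos",s["eef_pos"].round(1),"->",X,"tool shift",d.round(1),"F",s["ft_force"].round(1),"open",round(float(s["opening"]),3))
E
python3 - <<'E'
from h import *
print(Rt().round(3)); go([461,225,200])
a=cam("top"); print(at(a,234.6,256.3,2), at(a,232.5,256.3,100))
E
```

```text
[[-0.    -0.931  0.366]
 [-0.001  0.366  0.931]
 [-1.     0.    -0.001]]
t 0.2 pos [228.7 581.5 225.3] -> [461, 225, 200] tool shift [  25.4 -346.7 -246.7] F [ 0.2 -0.   0.8] open 1.001
[450.27573307  30.18723155   2.        ] [446.45131007  31.4186153  100.        ]
```

Request:
{"name": "apply_moves", "arguments": {"increments": [[0.3, 2.5, -34, -24, 0], [0.4, 2.5, -34, -24, 0], [0.45, 2.5, -34, -24, 0], [0.45, 2.5, -34, -24, 0], [0.45, 2.5, -34, -24, 0], [0.45, 2.5, -34, -24, 0], [0.45, 2.5, -34, -24, 0], [0.45, 2.5, -34, -24, 0], [0.45, 2.5, -34, -24, 0], [0.45, 2.5, -34, -24, 0]]}}

```text
t: 1.25
eef_pos: [458.0, 232.3, 200.6]
tcp_rot: [-0.575, 1.571, 0.621]
ft_force: [-0.0, -0.3, 0.1]
opening: 0.551
```

Run:
```python
from h import *
go([461,225,200]); c=cam("wrist")
print(-c["R"].T@c["t"],c["R"].round(2),px(c,[461,225,56]))
cv2.imwrite("pics/w1.png",cv2.resize(c["pixels"][:,:,::-1],(768,576)))
np.save("w1.npy",c,allow_pickle=True)
```

```text
t 1.2 pos [458.  232.3 200.6] -> [461, 225, 200] tool shift [ 0.6 -5.4 -5.7] F [-0.  -0.3  0.1] open 0.551
[383.00070383 260.19934052 359.40827765] [[ 0.37  0.93  0.  ]
 [ 0.89 -0.35  0.29]
 [ 0.27 -0.1  -0.96]] (np.float64(248.2255696134728), np.float64(190.3344769047229))
```

View pics/w1.png

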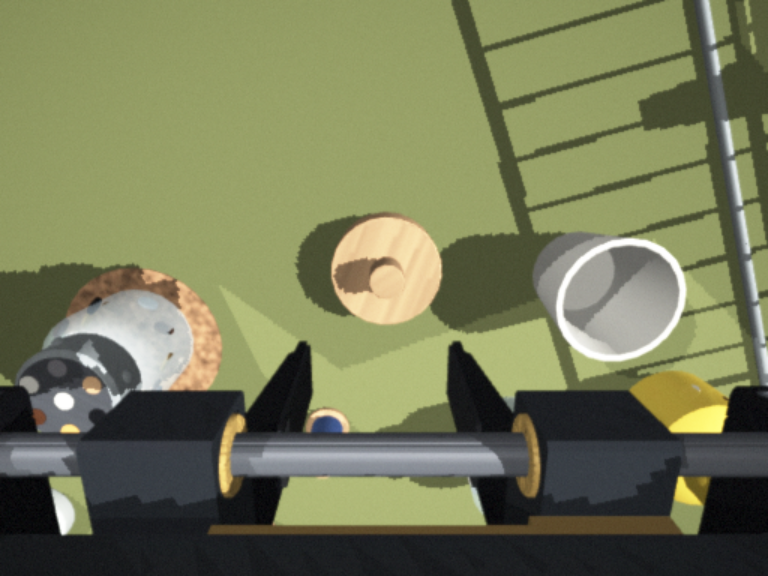

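The wrist view is clear: the knob top of lid A is at (388,279), its disc centre at (387,268), and the jar rim at about (65,397).

Run:
```python
from h import *
c=np.load("w1.npy",allow_pickle=True).item()
for u,v,z in((388,278.5,56),(386.7,268.5,30),(64,398,98),(145,332,2)): print(at(c,u/1.5,v/1.5,z))
X=(at(c,388/1.5,278.5/1.5,56)+at(c,386.7/1.5,268.5/1.5,30))/2
go([X[0],X[1],90]);go([X[0],X[1],43])
```

```text
[460.32689348 236.21887821  56.        ]
[459.85411834 235.92959084  30.        ]
[447.73652749  30.37027696  98.        ]
[444.64731262  37.1200735    2.        ]
t 1.3 pos [460.8 228.6 200.3] -> [np.float64(460.0905059132624), np.float64(236.07423452515548), 90] tool shift [110.3   3.5   6.8] F [ 2.8 -2.2 -0.6] open 0.549
t 1.3 pos [460.8 228.6 200.3] -> [np.float64(460.0905059132624), np.float64(236.07423452515548), 43] tool shift [157.3   3.6   6.8] F [ 2.8 -2.2 -0.6] open 0.549
```

Request:
{"name": "apply_moves", "arguments": {"increments": [[0.45, 20, -1.5, 3, 0], [0.45, 30, 0, 0, 0], [0.45, 30, 0, 0, 0], [0.45, 20, 0, 0, 0], [0.45, 10, 0, 0, 0], [0.45, 0, 0, 0, 0], [0.45, 0, 0, 0, 0]]}}

```text
t: 2.0
eef_pos: [460.2, 236.3, 91.3]
tcp_rot: [-0.783, 1.57, 0.413]
ft_force: [-0.2, -0.8, -0.1]
opening: 0.552
```

Run:
```python
from h import *
go([460,236,43]); c=cam("wrist","w2")
print(px(c,[460,236,56]),px(c,[460,236,30]))
np.save("w2.npy",c,allow_pickle=True)
cv2.imwrite("pics/w2.png",cv2.resize(c["pixels"][:,:,::-1],(768,576)))
```

```text
t 2.0 pos [460.2 236.3  91.3] -> [460, 236, 43] tool shift [48.3  0.1 -0.3] F [-0.2 -0.8 -0.1] open 0.552
(np.float64(254.3381627313168), np.float64(227.91188129797976)) (np.float64(254.13898307816072), np.float64(214.18524198221493))
```

View pics/w2.png

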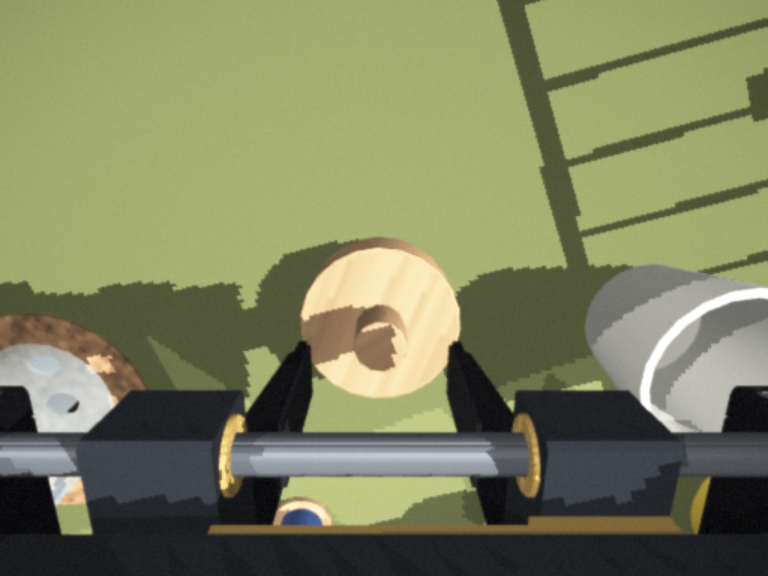

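The knob is at (381,345) and predicted at (381.5,342), so I'm centred to about 1 mm. Now I grasp.

Request:
{"name": "apply_moves", "arguments": {"increments": [[0.45, 16, 0, 0, 0], [0.45, 16, 0, 0, 0], [0.45, 10, 0, 0, 0], [0.45, 6, 0, 0, 0], [0.45, 0, 0, 0, 0], [1, 0, 0, 0, 0], [1, 0, 0, 0, 0], [1, 0, 0, 0, 0], [1, 0, 0, 0, 0], [1, 0, 0, 0, 0]]}}

```text
t: 3.05
eef_pos: [459.9, 236.1, 42.9]
tcp_rot: [-0.719, 1.57, 0.477]
ft_force: [-0.0, 0.4, 3.4]
opening: 0.243
```

Run:
```python
from h import *
go([460,236,43]);go([447,31,165])
```

```text
t 3.0 pos [459.9 236.1  42.9] -> [460, 236, 43] tool shift [-0.1 -0.1 -0.1] F [-0.   0.4  3.4] open 0.243
t 3.0 pos [459.9 236.1  42.9] -> [447, 31, 165] tool shift [-122.2  -63.1 -195.6] F [-0.   0.4  3.4] open 0.243
```

Request:
{"name": "apply_moves", "arguments": {"increments": [[1, -20, 0, 0, 0], [1, -35, 0, 0, 0], [1, -40, 0, 0, 0], [1, -40, 0, 0, 0], [1, -30, 0, 0, 0], [1, -10, 0, 0, 0], [1, 0, 0, 0, 0]]}}

```text
t: 3.75
eef_pos: [460.0, 236.1, 218.3]
tcp_rot: [-0.82, 1.569, 0.376]
ft_force: [-1.0, -0.6, -1.4]
opening: 0.249
```

Run:
```python
from h import *
go([542,-6,218]);go([447,31,165])
```

```text
t 3.8 pos [460.  236.1 218.3] -> [542, -6, 218] tool shift [   0.3 -165.  -195.3] F [-1.  -0.6 -1.4] open 0.249
t 3.8 pos [460.  236.1 218.3] -> [447, 31, 165] tool shift [  53.1  -62.9 -195.7] F [-1.  -0.6 -1.4] open 0.249
```

Request:
{"name": "apply_moves", "arguments": {"increments": [[1, 0, -13, -15, 0], [1, 0, -20, -24, 0], [1, 0, -24, -28, 0], [1, 0, -24, -28, 0], [1, 0, -24, -28, 0], [1, 0, -24, -28, 0], [1, 0, -20, -24, 0], [1, 0, -11, -14, 0], [1, 0, -5, -6, 0], [1, 0, 0, 0, 0]]}}

```text
t: 4.75
eef_pos: [541.7, -6.2, 216.1]
tcp_rot: [1.764, 1.568, 2.958]
ft_force: [-0.6, 1.0, -1.0]
opening: 0.246
```

Run:
```python
from h import *
go([447,31,165]); c=cam("wrist")
print(px(c,[447,31,100]),-c["R"].T@c["t"])
np.save("w3.npy",c,allow_pickle=True)
cv2.imwrite("pics/w3.png",cv2.resize(c["pixels"][:,:,::-1],(768,576)))
```

```text
t 4.8 pos [541.7  -6.2 216.1] -> [447, 31, 165] tool shift [ 5.130e+01  1.016e+02 -1.000e-01] F [-0.6  1.  -1. ] open 0.246
(np.float64(254.43311210122496), np.float64(71.28057804201283)) [467.0783961   21.70506943 375.02342331]
```

View pics/w3.png

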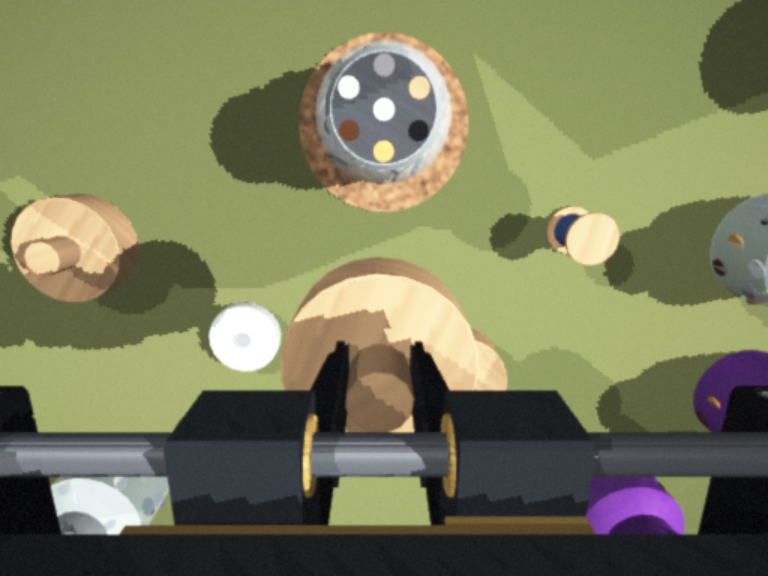

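The jar rim is a thin circle centred at (384,108.5) and about 110 px across. The central white button is at (384,109). Lid A hangs level in the jaws.

Run:
```python
from h import *
c=np.load("w3.npy",allow_pickle=True).item()
X=at(c,384/1.5,108.5/1.5,100);print(X, c["f"], "diam",np.linalg.norm(at(c,439/1.5,108.5/1.5,100)-at(c,329/1.5,108.5/1.5,100)))
print("C",at(c,40/1.5,256/1.5,56))
go([X[0],X[1],160])
```

```text
[448.19355856  31.87865808 100.        ] 321.91545418810875 diam 58.67843176099128
C [ 446.89645983 -216.05899565   56.        ]
t 4.8 pos [541.5  -5.5 216.4] -> [np.float64(448.1935585556964), np.float64(31.878658081917592), 160] tool shift [ 56.6 100.4   0.6] F [ 0.8  0.7 -1.1] open 0.25
```

Request:
{"name": "apply_moves", "arguments": {"increments": [[1, 0, 12, 0, 0], [1, 0, 18, 0, 0], [1, 0, 20, 0, 0], [1, 10, 20, 0, 0], [1, 14, 18, 0, 0], [1, 16, 9, 0, 0], [1, 12, 4, 0, 0], [1, 9, 0, 0.5, 0], [1, 5, 0, 0, 0], [1, 0, 0, 0, 0]]}}

```text
t: 5.8
eef_pos: [448.0, 32.0, 151.3]
tcp_rot: [1.742, 1.57, 2.938]
ft_force: [-0.1, -0.2, -1.6]
opening: 0.248
```

Run:
```python
from h import *
go([448.2,31.6,144])
```

```text
t 5.8 pos [448.   32.  151.3] -> [448.2, 31.6, 144] tool shift [ 7.3 -0.3 -0.3] F [-0.1 -0.2 -1.6] open 0.248
```

Request:
{"name": "apply_moves", "arguments": {"increments": [[1, 3, 0, 0, 0], [1, 3, 0, 0, 0], [1, 1, 0, 0, 0], [1, 1, 0, 0, 0], [1, 1, 0, 0, 0], [1, 1, 0, 0, 0], [1, 0, 0, 0, 0]]}}

```text
t: 6.5
eef_pos: [448.7, 31.3, 142.5]
tcp_rot: [-1.465, 1.569, -0.269]
ft_force: [-3.5, -3.9, 12.4]
opening: 0.245
```

Contact came at a TCP height of 142.5 (lower edge about 99.5 mm) with 12 N, so lid A stays on the rim and is too small. I return it to its spot.

Request:
{"name": "apply_moves", "arguments": {"increments": [[1, -15, 0, 0, 0], [1, -15, 5, 15, 0], [1, -5, 8, 25, 0], [1, 0, 10, 32, 0], [1, 0, 11, 34, 0], [1, 0, 11, 34, 0], [1, 10, 10, 30, 0], [1, 20, 6, 17, 0], [1, 25, 2.5, 7, 0], [1, 25, 0, 0, 0]]}}

```text
t: 7.5
eef_pos: [460.1, 236.6, 95.9]
tcp_rot: [-0.705, 1.57, 0.493]
ft_force: [0.7, 0.3, -1.9]
opening: 0.249
```

Run:
```python
from h import *
go([460,236,44])
```

```text
t 7.5 pos [460.1 236.6  95.9] -> [460, 236, 44] tool shift [51.9 -0.1 -0.6] F [ 0.7  0.3 -1.9] open 0.249
```

Request:
{"name": "apply_moves", "arguments": {"increments": [[1, 20, 0, 0, 0], [1, 18, 0, 0, 0], [1, 10, 0, 0, 0], [1, 3, 0, 0, 0], [1, 1.5, 0, 0, 0], [1, 0, 0, 0, 0]]}}

```text
t: 8.1
eef_pos: [460.4, 235.5, 44.7]
tcp_rot: [-0.768, 1.57, 0.428]
ft_force: [0.2, -0.7, -0.6]
opening: 0.245
```

Request:
{"name": "apply_moves", "arguments": {"increments": [[1, 0.8, 0, 0, 0], [0.4, 0, 0, 0, 0], [0.4, 0, 0, 0, 0], [0.4, 0, 0, 0, 0], [0.4, 0, 0, 0, 0], [0.4, -20, 0, 0, 0], [0.4, -30, 0, 0, 0], [0.4, -40, 0, 0, 0], [0.4, -40, 0, 0, 0], [0.4, -20, 0, 0, 0]]}}

```text
t: 9.1
eef_pos: [460.7, 235.7, 196.6]
tcp_rot: [-0.837, 1.567, 0.359]
ft_force: [0.2, -0.3, 0.5]
opening: 0.602
```

Run:
```python
from h import *
go([652,5,195]);a=cam("top")
cv2.imwrite("pics/t2.png",cv2.resize(a["pixels"][170:290,130:350,::-1],(792,432),interpolation=cv2.INTER_CUBIC))
```

```text
t 9.1 pos [460.7 235.7 196.6] -> [652, 5, 195] tool shift [   1.9 -262.5 -144.6] F [ 0.2 -0.3  0.5] open 0.602
```

View pics/t2.png

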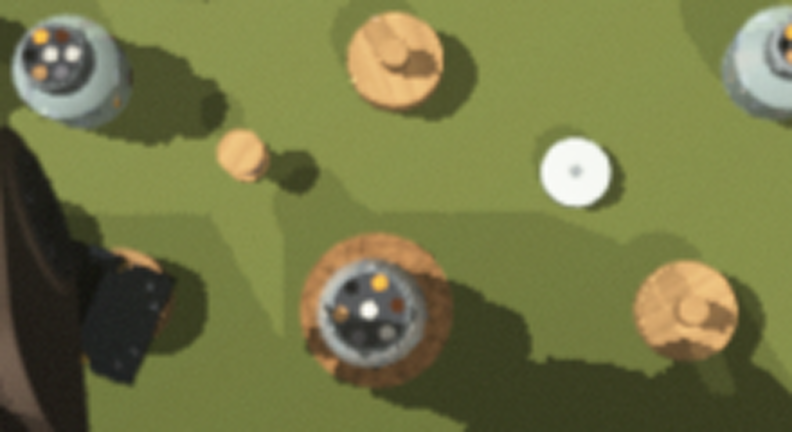

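Lid A is back in place, mostly under the arm. Lid B's disc is at (396,60) in this crop and lid C's at (687,311). I go over lid B.

Request:
{"name": "apply_moves", "arguments": {"increments": [[0.45, 0, -16, -9, 0], [0.45, 0, -30, -17, 0], [0.45, 0, -36, -20, 0], [0.45, 0, -36, -20, 0], [0.45, 0, -36, -20, 0], [0.45, 0, -36, -20, 0], [0.45, 0, -33, -18, 0], [0.45, 0, -25, -13, 0], [0.45, 0, -14, -8, 0], [0.45, 0, 0, 0, 0]]}}

```text
t: 10.15
eef_pos: [651.3, 3.3, 192.5]
tcp_rot: [1.829, 1.57, 3.024]
ft_force: [0.3, 0.8, 0.1]
opening: 0.551
```

Run:
```python
from h import *
c=cam("wrist"); np.save("w4.npy",c,allow_pickle=True)
go([652,5,195]); 
cv2.imwrite("pics/w4.png",cv2.resize(c["pixels"][:,:,::-1],(768,576)))
```

```text
t 10.2 pos [650.5   4.5 192.7] -> [652, 5, 195] tool shift [-2.3 -1.2  1. ] F [-1.6  0.9  0.9] open 0.549
```

View pics/w4.png

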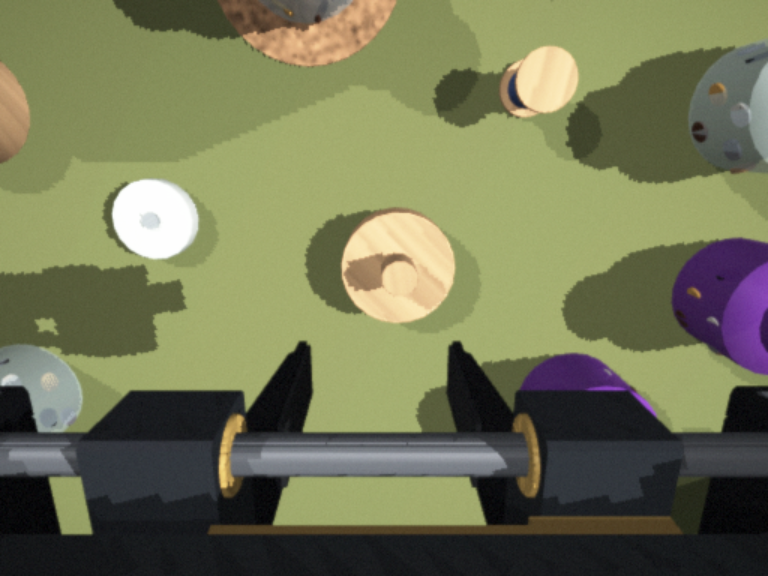

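Lid B's knob top is at (400,278) and its disc centre at (398,266). The surroundings of the grasp are clear.

Run:
```python
from h import *
c=np.load("w4.npy",allow_pickle=True).item()
p=at(c,400/1.5,278/1.5,56);q=at(c,398/1.5,266/1.5,30);X=(p+q)/2;print(p,q,X)
go([X[0],X[1],43])
```

```text
[653.86330162  15.06809311  56.        ] [652.25917152  15.37167771  30.        ] [653.06123657  15.21988541  43.        ]
t 10.2 pos [650.5   4.5 192.7] -> [np.float64(653.0612365672575), np.float64(15.219885407255822), 43] tool shift [149.7   1.4  10.9] F [-1.6  0.9  0.9] open 0.549
```

Request:
{"name": "apply_moves", "arguments": {"increments": [[0.45, 15, 1.4, 5, 0], [0.45, 25, 0, 6, 0], [0.45, 30, 0, 0, 0], [0.45, 30, 0, 0, 0], [0.45, 25, 0, 0, 0], [0.45, 12, 0, 0, 0], [0.45, 6, 0, 0, 0], [0.45, 0, 0, 0, 0], [0.45, 0, 0, 0, 0]]}}

```text
t: 11.1
eef_pos: [654.0, 15.6, 51.3]
tcp_rot: [-1.207, 1.569, -0.011]
ft_force: [-0.1, 0.4, 0.3]
opening: 0.549
```

Run:
```python
from h import *
go([653,15.2,43])
```

```text
t 11.1 pos [654.   15.6  51.3] -> [653, 15.2, 43] tool shift [ 8.3  0.7 -0.7] F [-0.1  0.4  0.3] open 0.549
```

Request:
{"name": "apply_moves", "arguments": {"increments": [[0.45, 6, 0.7, -0.6, 0], [0.45, 2, 0, 0, 0], [1, 0, 0, 0, 0], [1, 0, 0, 0, 0], [1, 0, 0, 0, 0], [1, 0, 0, 0, 0], [1, -20, 0, 0, 0], [1, -35, 0, 0, 0], [1, -40, 0, 0, 0], [1, -20, 0, 0, 0]]}}

```text
t: 12.1
eef_pos: [653.5, 15.0, 160.6]
tcp_rot: [-1.258, 1.567, -0.062]
ft_force: [0.5, 0.2, -0.4]
opening: 0.244
```

Run:
```python
from h import *
go([448.2,31.7,158])
```

```text
t 12.1 pos [653.5  15.  160.6] -> [448.2, 31.7, 158] tool shift [  1.9 197.1 -59.6] F [ 0.5  0.2 -0.4] open 0.244
```

Request:
{"name": "apply_moves", "arguments": {"increments": [[1, 0, 12, -3, 0], [1, 0, 22, -6.5, 0], [1, 0, 29, -9, 0], [1, 0, 32, -10, 0], [1, 0, 32, -10, 0], [1, 0, 30, -9.5, 0], [1, 0, 22, -7, 0], [1, 0, 12, -3.5, 0], [1, 0, 6, -1, 0], [1, 0, 0, 0, 0]]}}

```text
t: 13.1
eef_pos: [447.9, 31.8, 157.5]
tcp_rot: [-1.1, 1.57, 0.096]
ft_force: [0.4, 0.5, -0.7]
opening: 0.242
```

Request:
{"name": "apply_moves", "arguments": {"increments": [[1, 0, 0, 0, 0], [1, 0, 0, 0, 0], [1, 0, 0, 0, 0]]}}

```text
t: 13.4
eef_pos: [448.1, 31.7, 157.1]
tcp_rot: [0.887, 1.571, 2.083]
ft_force: [1.1, 0.0, -0.2]
opening: 0.245
```

Run:
```python
from h import *
go([448.2,31.7,147])
```

```text
t 13.4 pos [448.1  31.7 157.1] -> [448.2, 31.7, 147] tool shift [10.1 -0.1  0. ] F [ 1.1  0.  -0.2] open 0.245
```

Request:
{"name": "apply_moves", "arguments": {"increments": [[1, 6, 0, 0, 0], [1, 4, 0, 0, 0], [1, 2, 0, 0, 0], [1, 1, 0, 0, 0], [1, 1, 0, 0, 0], [1, 1, 0, 0, 0], [1, 1, 0, 0, 0], [1, 0, 0, 0, 0]]}}

```text
t: 14.2
eef_pos: [447.5, 31.8, 141.3]
tcp_rot: [0.781, 1.571, 1.977]
ft_force: [-0.0, -0.5, -1.1]
opening: 0.246
```

Request:
{"name": "apply_moves", "arguments": {"increments": [[1, 2, 0, 0, 0], [1, 2, 0, 0, 0], [1, 2, 0, 0, 0], [1, 1, 0, 0, 0], [1, 0, 0, 0, 0]]}}

```text
t: 14.7
eef_pos: [447.5, 31.8, 134.1]
tcp_rot: [1.301, 1.57, 2.496]
ft_force: [0.3, 2.1, -2.1]
opening: 0.246
```

The lower edge is now at about 91 mm with no resistance, so lid B goes over the neck. I continue towards the beads, expected at 87.

Request:
{"name": "apply_moves", "arguments": {"increments": [[1, 1, 0, 0, 0], [1, 1, 0, 0, 0], [1, 1, 0, 0, 0], [1, 1, 0, 0, 0], [1, 1, 0, 0, 0], [1, 0, 0, 0, 0]]}}

```text
t: 15.3
eef_pos: [447.7, 31.9, 129.5]
tcp_rot: [-0.685, 1.57, 0.51]
ft_force: [-0.5, 4.5, 2.2]
opening: 0.248
```

Request:
{"name": "apply_moves", "arguments": {"increments": [[1, 0.5, 0.2, 0.5, 0], [1, 0.5, 0, 0, 0], [1, 0, 0, 0, 0], [1, 0, 0, 0, 0]]}}

```text
t: 15.7
eef_pos: [447.7, 32.3, 128.4]
tcp_rot: [-1.179, 1.571, 0.017]
ft_force: [0.2, 2.7, 3.3]
opening: 0.243
```

Request:
{"name": "apply_moves", "arguments": {"increments": [[1, 1, 0, 0.4, 0], [1, 1, 0, 0, 0], [1, 0, 0, 0, 0], [1, 0, 0, 0, 0]]}}

```text
t: 16.1
eef_pos: [447.5, 32.7, 126.0]
tcp_rot: [1.803, 1.57, 2.999]
ft_force: [-0.2, 1.4, -2.9]
opening: 0.245
```

Request:
{"name": "apply_moves", "arguments": {"increments": [[1, 1, 0, 0, 0], [1, 1, 0, 0, 0], [1, 1, 0, 0, 0], [1, 1, 0, 0, 0], [1, 0, 0, 0, 0], [1, 0, 0, 0, 0]]}}

```text
t: 16.7
eef_pos: [447.4, 32.7, 121.9]
tcp_rot: [1.721, 1.57, 2.917]
ft_force: [0.6, 2.6, -9.8]
opening: 0.245
```

Request:
{"name": "apply_moves", "arguments": {"increments": [[1, 1, 0, 0.3, 0], [1, 1, 0, 0, 0], [1, 1, 0, 0, 0], [1, 0, 0, 0, 0], [1, 0, 0, 0, 0]]}}

```text
t: 17.2
eef_pos: [447.6, 33.1, 119.9]
tcp_rot: [-0.45, 1.571, 0.746]
ft_force: [-6.4, 2.3, 8.7]
opening: 0.246
```

Request:
{"name": "apply_moves", "arguments": {"increments": [[1, 0.7, 0, 0, 0], [1, 0.6, 0, 0, 0], [1, 0, 0, 0, 0], [1, 0, 0, 0, 0]]}}

```text
t: 17.6
eef_pos: [447.6, 33.1, 119.8]
tcp_rot: [-1.255, 1.57, -0.059]
ft_force: [-10.7, 2.4, 31.3]
opening: 0.247
```

There is a firm stop at a TCP height of 119.8 with 31 N, which matches the closed height of 119. I release, back off and look.

Request:
{"name": "apply_moves", "arguments": {"increments": [[1, -1.2, 0, 0, 0], [0.4, 0, 0, 0, 0], [0.4, 0, 0, 0, 0], [0.4, 0, 0, 0, 0], [0.4, 0, 0, 0, 0], [0.4, -15, 0, 0, 0], [0.4, -30, 0, 0, 0], [0.4, -40, 0, 0, 0], [0.4, -40, -20, 0, 0], [0.4, 0, -40, 0, 0]]}}

```text
t: 18.6
eef_pos: [504.7, 11.3, 249.5]
tcp_rot: [-1.282, 1.563, -0.085]
ft_force: [0.8, -0.1, -0.6]
opening: 0.598
```

Request:
{"name": "apply_moves", "arguments": {"increments": [[0.4, 0, -40, 0, 0], [0.4, 0, -40, 0, 0], [0.4, 0, -20, 0, 0], [0.4, 0, 0, 0, 0], [0.4, 0, 0, 0, 0]]}}

```text
t: 19.1
eef_pos: [596.1, -25.5, 243.6]
tcp_rot: [1.678, 1.569, 2.873]
ft_force: [0.0, -0.1, -0.7]
opening: 0.599
```

Run:
```python
from h import *
w=cam("wrist");s=cam("side");np.save("f.npy",[w,s],allow_pickle=True)
go([447.6,33,200])
for z in (132,106):print(z,px(w,[448,32,z]),px(s,[448,32,z]))
im=np.zeros((576,790,3),np.uint8)
im[:300,:400]=cv2.resize(w["pixels"][:,:,::-1],(400,300),interpolation=cv2.INTER_AREA)
im[:360,410:770]=cv2.resize(s["pixels"][150:270,150:270,::-1],(360,360),interpolation=cv2.INTER_CUBIC)
u,v=map(int,px(w,[448,32,106]));y=max(v-45,0);x=u-70
print(x,y)
im[300:566,:405]=cv2.resize(w["pixels"][y:y+92,x:x+140,::-1],(405,266),interpolation=cv2.INTER_CUBIC)
cv2.imwrite("pics/f.png",im)
```

```text
t 19.2 pos [595.8 -25.2 244.2] -> [447.6, 33, 200] tool shift [ 4.430e+01  1.592e+02 -1.000e-01] F [-0.4  1.2  0.2] open 0.597
132 (np.float64(253.7519559587622), np.float64(-12.540843146765354)) (np.float64(193.8691575884933), np.float64(191.15021105469324))
106 (np.float64(253.65407188751104), np.float64(-1.8427430267567786)) (np.float64(195.44488736049004), np.float64(197.73765092563278))
183 0
```

View pics/f.png

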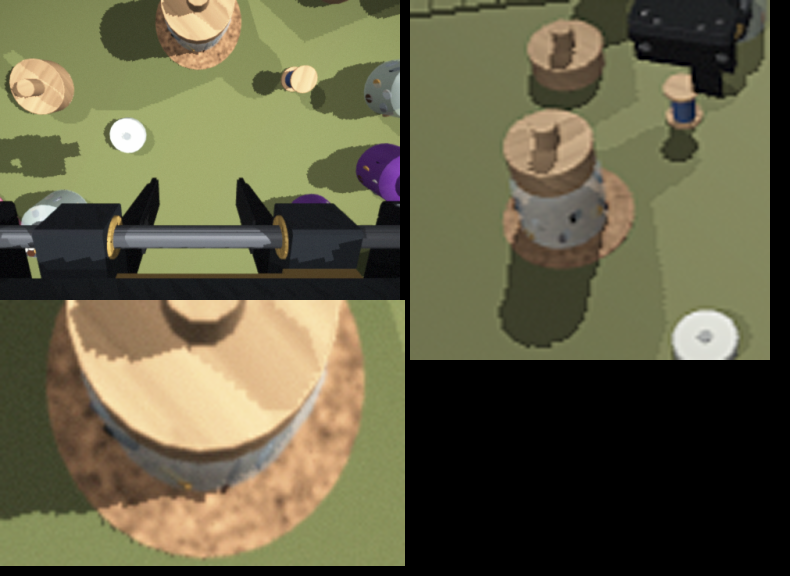

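The side view shows the lid seated level on the jar and lid A flat. As a height check, I press the knob top with shut fingertips; contact is expected at a TCP height of 143.

Request:
{"name": "apply_moves", "arguments": {"increments": [[1, 0, 15, 0, 0], [1, 0, 25, 0, 0], [1, 0, 30, 0, 0], [1, 0, 30, 0, 0], [1, 0, 30, 0, 0], [1, 15, 20, 0, 0], [1, 25, 9, 0, 0], [1, 25, 0, 0, 0], [1, 18, 0, 0, 0], [1, 7, 0, 0, 0]]}}

```text
t: 20.2
eef_pos: [447.5, 33.0, 153.4]
tcp_rot: [1.801, 1.569, 2.997]
ft_force: [-0.1, -0.1, -0.0]
opening: 0.004
```

Request:
{"name": "apply_moves", "arguments": {"increments": [[1, 3, 0, 0, 0], [1, 2, 0, 0, 0], [1, 0, 0, 0, 0], [1, 0, 0, 0, 0]]}}

```text
t: 20.6
eef_pos: [449.0, 32.6, 149.8]
tcp_rot: [-1.193, 1.57, 0.003]
ft_force: [0.7, -0.1, 0.9]
opening: 0.004
```

Request:
{"name": "apply_moves", "arguments": {"increments": [[1, 3, 0, 0, 0], [1, 2, 0, 0, 0], [1, 1, 0, 0, 0], [1, 0, 0, 0, 0], [1, 0, 0, 0, 0]]}}

```text
t: 21.1
eef_pos: [448.7, 32.6, 143.3]
tcp_rot: [1.396, 1.571, 2.592]
ft_force: [-0.2, -0.9, 3.1]
opening: 0.002
```

Request:
{"name": "apply_moves", "arguments": {"increments": [[1, 1, 0, 0, 0], [1, 0, 0, 0, 0], [1, 0, 0, 0, 0]]}}

```text
t: 21.4
eef_pos: [448.7, 32.6, 143.2]
tcp_rot: [-1.268, 1.57, -0.072]
ft_force: [-5.4, -0.5, 19.4]
opening: 0.005
```

Contact came at 143.2 and stayed rigid under 19 N. The knob top is at 132.2 mm, so the knob point is at 119.2, which is home. I retreat and hand in.

Request:
{"name": "apply_moves", "arguments": {"increments": [[1, -10, 0, 0, 0], [1, -30, 0, 0, 0], [1, -40, 0, 0, 0], [1, -20, -20, 0, 0], [1, 0, -40, 0, 0], [1, 0, -40, 0, 0], [1, 0, -40, 0, 0], [1, 0, -20, 0, 0], [1, 0, 0, 0, 0], [1, 0, 0, 0, 0]]}}

```text
t: 22.4
eef_pos: [597.1, -25.9, 241.8]
tcp_rot: [1.645, 1.57, 2.841]
ft_force: [-0.3, 0.7, -0.2]
opening: 0.007
```

Run:
```python
from h import *
a=cam("top");b=cam("side")
im=np.zeros((600,792,3),np.uint8)
im[:288]=cv2.resize(a["pixels"][180:290,60:362,::-1],(792,288),interpolation=cv2.INTER_CUBIC)
im[288:,:400]=cv2.resize(b["pixels"][130:340,150:419,::-1],(400,312),interpolation=cv2.INTER_CUBIC)
cv2.imwrite("pics/end.png",im)
```

```text
(no output)
```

View pics/end.png

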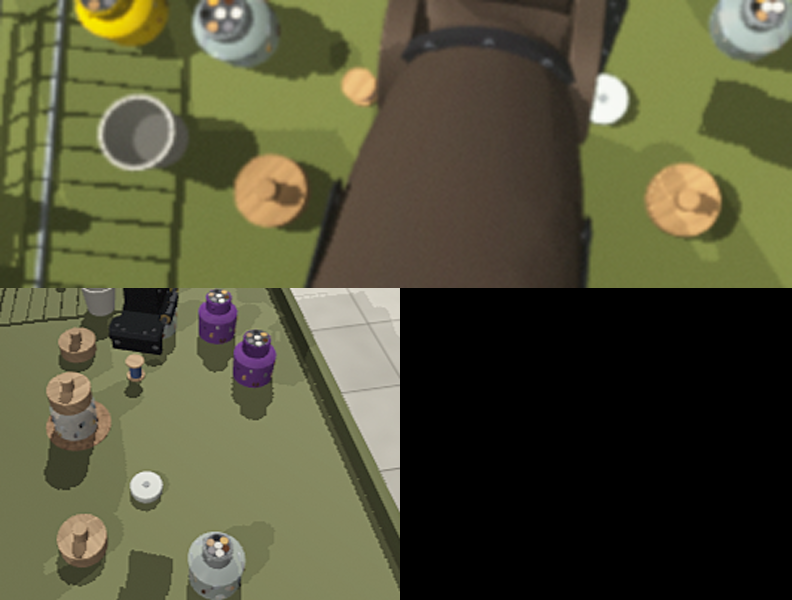

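The lid is level on the jar. The other lids lie flat at (271,190) and (683,200), and the bystanders in view are in place.

```bash
python3 -c "
from cell import env
print(env.job_done())"
```

```text
the job is handed in; nothing more can be done
None
```

The jar on the mat, which is the wide one, is closed with its own lid, and I handed the job in at about 22 s on the robot's clock.

- **First lid tried (beside the cup):** it stayed up on the rim at about 100 mm, too small, so I put it back flat on its spot.
- **Second lid tried (beyond the mat):** it went over the neck and I pressed it down to a firm stop under 31 N.
- **Third lid:** I did not touch it.

**Last checks:**
- Pressing the knob top with shut fingers met a rigid contact at 132.2 mm under 19 N. That puts the knob point at about 119.2 mm, against a target of 117.2 to 121.
- The final pictures show this lid level and the other two flat, knob up.
- The cup, spool and tape measure look undisturbed. The hanger was outside my last crops, but nothing went near it.

**Disagreements:**
- The steady force I read at the catch beads was only about 3 N, not the 10 to 15 N described. Below the beads the lid was then drawn down with about 10 N, which fits a snap.
- In the side camera the lid sat about 1 to 1.5 pixels off its predicted place. I trusted the contact measurement instead.

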